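# Fit the amber eye shield into the UV viewer's interlock slot

### The arm

A 7-joint arm with a two-finger parallel gripper is mounted at the origin on the work surface. World frame = base frame: x ahead of the robot, y to its left, z up, the work surface at z = 0. Lengths are in m, angles in rad, forces in N, time in s.
With the tool pointing down it reaches from about 0.425 to 0.925 m from the base axis. Payload 6.8 kg.
Tool frame: the origin (TCP) lies at the very end of the fingers, on their centre line; the grasp point (between the pads) lies 19 mm behind it (bot.grasp_offset is the distance from the TCP to the grasp point, in m); z points along the fingers, y is the direction in which the jaws open and shut (so a half turn about z gives the same grasp; the last joint's range is limited). The gripper opens to 85 mm and grips with 20 to 120 N. Pads are 22 mm wide; open, the fingers measure 114 mm over their backs; the gripper's body (76 mm by 85 mm) begins 54 mm behind the grasp point. The pads swing forward as they close: fully open they stand 13 mm farther back than shut.
Start: joints at [-1.227, 0.477, 0.022, 1.555, -0.011, 1.109, -0.083], TCP at [0.295, 0.607, 0.231] pointing down, gripper open.
Joint ranges: [-2.96, 2.96], [-0.34, 2.1], [-1.41, 1.46], [0.24, 2.44], [-1.37, 4.51], [0.17, 1.92], [-2.96, 2.96]. Speed limits (rad/s): [2.39, 2.39, 3.14, 3.14, 3.14, 3.14, 3.14].

### API

Orientations are given as a unit quaternion [w, x, y, z].
In Python, from station import monitor, cams, bot, finder gives the robot as it stands.
- The arm moves only by the tool jog_arm, never from a script. Its argument "plan" is a list of rows, each an object of numbers: "x", "y", "z": the shift along the tool's x, y, z as a fraction of full scale; "wx", "wy", "wz": the turn, a rotation vector about the tool's x, y, z as a fraction of full scale. A call has 1 to 12 rows; each row is the pose to reach, as a shift and turn from the pose measured when the call began, along the tool's axes at that moment, turning the shorter way round; what a row does not reach only later rows make up. Full scale, the value 1, is 20 cm for a shift and 180 degrees for a turn. A row lasts 1/12 s, in which the tool goes at most 41.7 mm and 7.16 degrees, less where a joint would pass 70% of its speed; a pose out of reach is approached as far as the arm can. A call with a number of a shift or a turn outside -1 to 1 is refused whole. A call with a gripper value outside its range is refused whole. "hand" is the opening, from -1 (shut) to 1 (fully open), set as the call begins (left out, the last holds). The fingers move at their own pace and stop on an object; "grip_force" is the grip in N (left out, the last holds). Time passes only in rows, so rows that repeat a pose let the fingers close. It gives the time, the measured TCP pose, the force and the opening at its end, in the units of the state.
- monitor.get_obs(): the state, without advancing time (a new reading comes with each control period).
- cams.read_camera(name): name is "scene" or "top" or "wrist"; returns the picture (420x560x3 uint8, red, green, blue); there is no depth.
- cams.get_calibration(name): a dict with "fx", "fy", "cx", "cy" (pixels), "extrinsics" (4x4, takes a point from world to camera coordinates). Camera axes: x right, y down, z forward; pixel columns grow to the right and rows downward; lengths in m; the calibration is good to about 2 mm. A picture is of the moment at which its call begins: read the wrist's pose just before it. get_calibration takes no time and is no camera call; for the wrist camera it gives the pose at the moment of the call.
- bot.hand_in(): hands the job in, once; it reports no verdict.
Trained networks look in the newest picture that a camera, given by its name, has taken for a name from the list of things; names that differ only in an ending like _2 or _b are one class to them, and where a whole thing is asked for, a point or a joint stands for the part that bears it (a point fixed in the world has none). Each returns a list of dicts, best first, with "confidence" (0 to 1); they miss things now and then, are a little off and sometimes report something else, mostly with a low value. They report only what shows in the picture. A call takes as long as a camera call.
- finder.find_in(camera, target): "bbox" ([left, top, width, height] in pixels, round what is visible of it).
- finder.place_of(camera, target): "location" ([column, row] in pixels: a listed point, or the origin of a listed thing).
The state is a dict: "t": time; "q": joint angles; "joint_vel": joint speeds; "joint_torque": joint torques, N m; "eef_pos": TCP position; "tool_rot": TCP orientation; "contact_force": force on the tool from outside, world axes, zero at the start; "torque": the same for the moment, N m; "gripper_width": opening from 0.0 (shut) to 1.0 (fully open).
Only numpy, scipy, OpenCV 4.12 (cv2) and the standard library are available. Lean on these libraries where they do the work, as an engineer would, in place of code of your own. Each camera call takes 0.05 s, during which the arm holds its last target. There are 200 camera calls.

### The job

The UV viewing box must not light up without its eye shield. Lift the amber (orange-framed) shield out of the parking rack, lower its steel tongue straight into the interlock switch slot of the viewing box until it is fully home, and only then let go, leaving it standing there. Leave the green shield in the rack and do not disturb the specimen dish on the box or the small jar.

Things in the scene. Friction and masses are not known exactly. Their poses are not given: they have to be found in the camera images.
- amber_shield: Loose upright shield, orange frame, amber pane, 0.12 kg. Origin: centre of tongue's lower end; z up, y along width, x through thickness; both faces alike. Width (y) x thickness (x): steel tongue 24x6, z 0-40 mm; crossbar 64x20, z 40-52; pane 80x7, z 52-92; orange grip block 44x16, z 92-128, pinch from above across the 16. Parked in either rack pocket, origin 20 mm above the table.
- green_shield: The same shield in green, parked in the other pocket of the rack: leave it there. Same size and axes as the amber one.
- rack: Fixed grey parking rack, 64 (x) by 200 (y) by 60 mm high, origin at the centre of its underside. Two pockets, 10 (x) by 28 mm (y), open at the top, at y = +50 and -50 mm; a shield stands in each, width along the rack's y, its crossbar resting on the rack's top.
- slot (a point): Centre of the slot's mouth, 64 mm above the table, in the flat top of a rigid black switch block with yellow rim, 56 (x) by 90 mm (y). z up, y along the slot. The black mouth, 28 (x) by 46 mm (y), tapers over 14 mm of depth to a slot 14 by 32 mm. Home: the shield's crossbar rests on the rim, its tongue end 40 mm below this point, its width along y, either way round. No spring or latch.
- viewer: Fixed white UV viewing box with a blue-violet window on top; origin on the table directly below the slot, same axes as the slot. The box is 50 mm high, reaching from x = 28 to 224 mm beyond the slot (away from the robot) and 80 mm to either side.
- dish: Loose clear specimen dish, 80 mm across and 17 mm high, lying on the window of the viewing box; origin at the centre of its underside. Do not disturb.
- jar: Loose glass jar, 44 mm across and 80 mm high, standing on the table between rack and viewing box; origin at the centre of its underside. Do not disturb.

How it is judged:
On the way, in this order (a step that is already met when the one before it is completed fails the run):
1. the amber shield is lifted clear of the rack (height (world z) of amber_shield above 0.064 m), for 0.1 s.
2. the tongue is in the slot to within 10 mm of home while the fingers still hold the shield (z of amber_shield in the frame of slot below -0.03 m and horizontal distance between amber_shield and slot below 0.015 m and contact force between the fingers and amber_shield above 0.5 N), for 0.1 s.
At the end, for the whole second after the job is handed in: The amber shield stands released and at rest in the slot: tongue end 34 mm or more below the mouth, within 12 mm of its centre, upright within 11 degrees, in line within 15 degrees. Green shield and dish within 20 mm, jar within 30 mm, of where they started (z of amber_shield in the frame of slot below -0.034 m and horizontal distance between amber_shield and slot below 0.012 m and angle between amber_shield's own z axis and vertical below 0.2 rad and angle between the y axis of amber_shield and the y axis of slot, either way round below 0.26 rad and linear speed of amber_shield below 0.02 m/s and contact force between the fingers and amber_shield below 0.1 N and distance of each of green_shield, dish from where it was at the start of the episode below 0.02 m and distance of jar from where it was at the start of the episode below 0.03 m); the robot touches nothing.
It fails at once if the green shield is moved by more than 20 mm (distance of green_shield from where it was at the start of the episode above 0.02 m).
It fails at once if the specimen dish is moved by more than 20 mm (distance of dish from where it was at the start of the episode above 0.02 m).
It fails at once if the jar is moved by more than 30 mm (distance of jar from where it was at the start of the episode above 0.03 m).
It also fails if it takes over 48 s, if anything falls off the work surface, if the arm or the gripper's body presses on something with over 40 N, if the wrist force passes 120 N, or if a joint passes its speed limit or range.

## Working session

There is one attempt and no reset: what is moved stays moved. The work goes in short steps, Python scripts to look and compute and a tool call to move; the robot and the scene stay as the last step left them, time stands still between calls to the robot, and variables do not carry over. Pictures are saved under pics/ and viewed, about 8 in all and at most 12, crops included, and the job is handed in when it is done.

Besides the shell and the picture viewer there is one more tool, called by a JSON object that holds its "name" and its "arguments". jog_arm: Moves the arm, as the interface text tells. Shift numbers are shares of 20 cm and turn numbers shares of 180 degrees, none past 1 either way. Its arguments: {"type":"object","properties":{"plan":{"type":"array","items":{"type":"object","properties":{"x":{"type":"number","minimum":-1,"maximum":1},"y":{"type":"number","minimum":-1,"maximum":1},"z":{"type":"number","minimum":-1,"maximum":1},"wx":{"type":"number","minimum":-1,"maximum":1},"wy":{"type":"number","minimum":-1,"maximum":1},"wz":{"type":"number","minimum":-1,"maximum":1}}}},"hand":{"type":"number"},"grip_force":{"type":"number"}},"required":["plan"]}

```bash
mkdir -p pics; ls
cat > h.py <<'E'
from station import monitor, cams, bot, finder
import numpy as np, cv2
def snap(n,f):
    im=cams.read_camera(n); cv2.imwrite(f'pics/{f}.png',im[:,:,::-1]); return im
def ray(n,px,z,cal=None):
    c=cal or cams.get_calibration(n); E=np.array(c['extrinsics']); R=E[:3,:3]; t=E[:3,3]
    o=-R.T@t; d=R.T@np.array([(px[0]-c['cx'])/c['fx'],(px[1]-c['cy'])/c['fy'],1])
    return o+d*(z-o[2])/d[2]
def proj(n,p,cal=None):
    c=cal or cams.get_calibration(n); E=np.array(c['extrinsics']); q=E[:3,:3]@p+E[:3,3]
    return np.array([c['fx']*q[0]/q[2]+c['cx'],c['fy']*q[1]/q[2]+c['cy']])
E
python3 - <<'E'
from h import *
np.set_printoptions(precision=4,suppress=True)
o=monitor.get_obs(); print(o)
ims=[]
zs=dict(amber_shield=.02,green_shield=.02,rack=0,slot=.064,viewer=0,dish=.05,jar=0)
for n in ('top','scene'):
    ims.append(snap(n,n+'0'))
    c=cams.get_calibration(n);E=np.array(c['extrinsics']); print(n,'cam at',-E[:3,:3].T@E[:3,3])
    for k,z in zs.items():
        for r in finder.place_of(n,k)[:2]: print(k,r['confidence'],r['location'],ray(n,r['location'],z)[:2])
E
```

```text
pics
{'t': 0.0, 'q': array([-1.2271,  0.4778,  0.0224,  1.5564, -0.0115,  1.1093, -0.0831]), 'joint_vel': array([-0.0018, -0.0002, -0.0012,  0.0007, -0.    , -0.0003, -0.0003]), 'joint_torque': array([  0.0007, -59.6466,   1.6083, -28.1184,   0.0126,   0.0093,
         0.    ]), 'eef_pos': array([0.2945, 0.6067, 0.2303]), 'tool_rot': array([-0.0001,  0.224 ,  0.9746, -0.0009]), 'contact_force': array([-0.2525, -0.7029,  0.913 ]), 'torque': array([ 0.0484,  0.0178, -0.0764]), 'gripper_width': 0.9974625998368644}
top cam at [0.4796 0.0194 0.7852]
amber_shield 0.96 [450.4, 258.3] [ 0.4908 -0.2902]
green_shield 0.59 [396.4, 248.5] [ 0.5081 -0.1903]
rack 0.76 [415.0, 257.4] [ 0.4922 -0.2308]
slot 0.92 [193.9, 232.2] [0.5324 0.18  ]
viewer 0.72 [201.3, 234.8] [0.5322 0.1797]
dish 0.63 [220.6, 153.4] [0.6803 0.1388]
jar 0.91 [299.9, 273.7] [ 0.4596 -0.0109]
scene cam at [ 1.3003 -0.2626  0.785 ]
amber_shield 0.87 [145.4, 247.0] [ 0.4963 -0.2894]
green_shield 0.88 [189.2, 241.3] [ 0.5134 -0.1925]
rack 0.72 [171.6, 250.9] [ 0.5092 -0.2354]
slot 0.78 [340.0, 193.5] [0.5268 0.1795]
slot 0.62 [347.6, 244.9] [0.6889 0.1185]
viewer 0.94 [341.9, 214.2] [0.5334 0.1873]
dish 0.68 [338.0, 194.0] [0.5118 0.1827]
dish 0.61 [346.9, 244.7] [0.676  0.1247]
jar 0.77 [259.3, 214.9] [ 0.463  -0.0066]
```

View pics/top0.png

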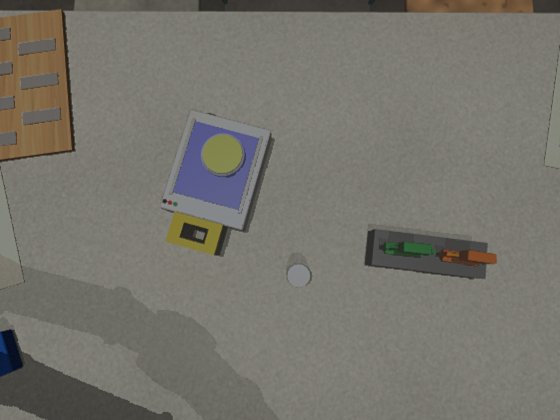

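View pics/scene0.png

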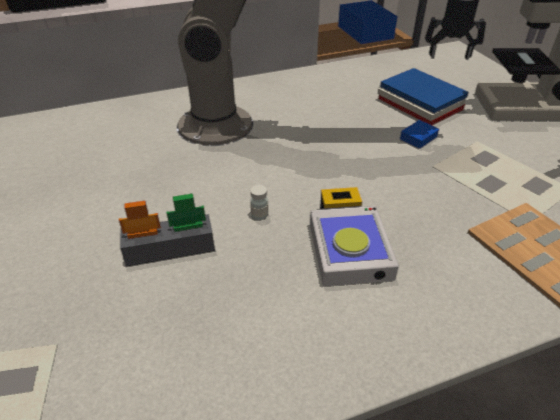

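The top view shows the rack at right, with green at (408,249) and amber at (470,257). The slot is at (195,233) and the jar at (299,275). The scene view agrees: amber is the left shield at (140,220) and the slot is at (342,195). I'm moving towards the amber shield in stages.

{"name": "jog_arm", "arguments": {"plan": [{"x": -1, "y": -0.28, "z": -0.35, "wz": 0.2}, {"x": -1, "y": -0.28, "z": -0.35, "wz": 0.2}, {"x": -1, "y": -0.28, "z": -0.35, "wz": 0.2}, {"x": -1, "y": -0.28, "z": -0.35, "wz": 0.2}, {"x": -1, "y": -0.28, "z": -0.35, "wz": 0.2}, {"x": -1, "y": -0.28, "z": -0.35, "wz": 0.2}, {"x": -1, "y": -0.28, "z": -0.35, "wz": 0.2}]}}

```text
invalid input at $.plan[0]: expected keys x, y, z, wx, wy, wz
```

```bash
cat >> h.py <<'E'
from scipy.spatial.transform import Rotation as Ro
def toolR(o): return Ro.from_quat(np.roll(o['tool_rot'],-1))
def delta(p,yaw=None):
    """tool-frame row to reach TCP p (world) with tool y at heading yaw (deg), pointing down"""
    o=monitor.get_obs(); R=toolR(o); d=R.inv().apply(np.array(p)-o['eef_pos'])/0.2
    y=R.as_matrix()[:,1]; h=np.degrees(np.arctan2(y[1],y[0])); yaw=h if yaw is None else yaw
    a=np.radians(yaw); T=np.array([[np.sin(a),np.cos(a),0],[-np.cos(a),np.sin(a),0],[0,0,-1]])
    T[:,0]=np.cross(T[:,1],T[:,2])
    w=(R.inv()*Ro.from_matrix(T)).as_rotvec()/np.pi
    print('t',round(o['t'],2),'pos',o['eef_pos'].round(4),'head',round(h,1),'F',o['contact_force'].round(1),'g',round(o['gripper_width'],3))
    print('row',d.round(3),w.round(4))
E
python3 - <<'E'
from h import *
for f in ['top0']:
    im=cv2.imread(f'pics/{f}.png'); hsv=cv2.cvtColor(im,cv2.COLOR_BGR2HSV)
    for nm,lo,hi,roi,z in [('amber',(3,150,60),(15,255,255),(slice(200,300),slice(360,520)),.148),('green',(50,120,40),(75,255,255),(slice(200,300),slice(360,520)),.148),('yellow',(20,150,60),(32,255,255),(slice(205,265),slice(155,240)),.064),('blue',(110,60,60),(130,255,255),(slice(100,240),slice(150,290)),.05)]:
        m=np.zeros(im.shape[:2],np.uint8); m[roi]=cv2.inRange(hsv,lo,hi)[roi]
        p=np.argwhere(m)[:,::-1].astype(np.float32)
        b=cv2.boxPoints(cv2.minAreaRect(p)); W=np.array([ray('top',q,z)[:2] for q in b])
        e=np.diff(W,axis=0)[:2]; print(nm,len(p),b.round(0).tolist(),W.mean(0).round(4),[(round(float(np.linalg.norm(v)),3),round(float(np.degrees(np.arctan2(v[1],v[0]))),1)) for v in e])
delta([.56,.30,.33],20)
E
```

```text
amber 376 [[442.0, 261.0], [443.0, 247.0], [497.0, 253.0], [495.0, 267.0]] [ 0.4907 -0.2675] [(0.022, -8.8), (0.083, -95.9)]
green 323 [[385.0, 253.0], [386.0, 241.0], [436.0, 244.0], [435.0, 256.0]] [ 0.5039 -0.1767] [(0.019, -5.2), (0.078, -93.4)]
yellow 1037 [[166.0, 240.0], [174.0, 211.0], [222.0, 225.0], [214.0, 254.0]] [0.5318 0.18  ] [(0.053, -13.5), (0.089, -105.5)]
blue 3455 [[173.0, 191.0], [194.0, 119.0], [258.0, 138.0], [237.0, 210.0]] [0.6597 0.1474] [(0.142, -13.7), (0.127, -106.3)]
t 0.8 pos [0.2947 0.6073 0.2313] head 64.1 F [-0.2  0.3 -0. ] g 0.999
row [-1.864 -0.803 -0.493] [ 0.     -0.      0.2451]
```

{"name": "jog_arm", "arguments": {"plan": [{"x": -1, "y": -0.28, "z": -0.35, "wx": 0, "wy": 0, "wz": 0.2}, {"x": -1, "y": -0.28, "z": -0.35, "wx": 0, "wy": 0, "wz": 0.2}, {"x": -1, "y": -0.28, "z": -0.35, "wx": 0, "wy": 0, "wz": 0.2}, {"x": -1, "y": -0.28, "z": -0.35, "wx": 0, "wy": 0, "wz": 0.2}, {"x": -1, "y": -0.28, "z": -0.35, "wx": 0, "wy": 0, "wz": 0.2}, {"x": -1, "y": -0.28, "z": -0.35, "wx": 0, "wy": 0, "wz": 0.2}, {"x": -1, "y": -0.28, "z": -0.35, "wx": 0, "wy": 0, "wz": 0.2}], "hand": 1}}

```text
t: 1.38
eef_pos: [0.4551, 0.4658, 0.3034]
tool_rot: [0.002, 0.518, 0.856, 0.001]
contact_force: [0.8, 0.7, -0.1]
gripper_width: 1.002
```

Run:
```python
from h import *
delta([.56,.30,.33],0)
```

```text
t 1.38 pos [0.4551 0.4658 0.3034] head 27.6 F [ 0.8  0.7 -0.1] g 1.002
row [-0.978  0.08  -0.132] [1.300e-03 1.000e-04 1.536e-01]
```

{"name": "jog_arm", "arguments": {"plan": [{"x": -1, "y": 0.08, "z": -0.13, "wx": 0, "wy": 0, "wz": 0.18}, {"x": -1, "y": 0.08, "z": -0.13, "wx": 0, "wy": 0, "wz": 0.18}, {"x": -1, "y": 0.08, "z": -0.13, "wx": 0, "wy": 0, "wz": 0.18}, {"x": -1, "y": 0.08, "z": -0.13, "wx": 0, "wy": 0, "wz": 0.18}, {"x": -1, "y": 0.08, "z": -0.13, "wx": 0, "wy": 0, "wz": 0.18}, {"x": -1, "y": 0.08, "z": -0.13, "wx": 0, "wy": 0, "wz": 0.18}]}}

```text
t: 1.88
eef_pos: [0.5669, 0.2871, 0.3313]
tool_rot: [0.004, 0.741, 0.672, 0.002]
contact_force: [1.0, -1.0, 0.6]
gripper_width: 1.001
```

Run:
```python
from h import *
delta([.53,.15,.33],-6)
c=cams.get_calibration('wrist');print(proj('wrist',np.array([.532,.18,.064]),c))
E=np.array(c['extrinsics']);print(-E[:3,:3].T@E[:3,3],E[2,:3])
```

```text
t 1.88 pos [0.5669 0.2871 0.3313] head -5.6 F [ 1.  -1.   0.6] g 1.001
row [-0.7   -0.117  0.006] [0.0028 0.0005 0.0024]
[263.75036679 241.53583484]
[0.57362528 0.36938737 0.47338482] [-0.02295769 -0.32044792 -0.9469879 ]
```

Run:
```python
from h import *
c=cams.get_calibration('wrist'); snap('wrist','w_slot')
for r in finder.place_of('wrist','slot')[:2]: print(r,ray('wrist',r['location'],.064,c))
delta([.53,.15,.33],-6)
```

```text
{'location': [260.8, 245.5], 'confidence': 0.91} [0.52710666 0.17427308 0.064     ]
t 1.98 pos [0.5625 0.295  0.3297] head -4.8 F [ 0.1  0.6 -0.4] g 0.998
row [-0.736 -0.101 -0.003] [ 0.0013 -0.0004  0.0064]
```

View pics/w_slot.png

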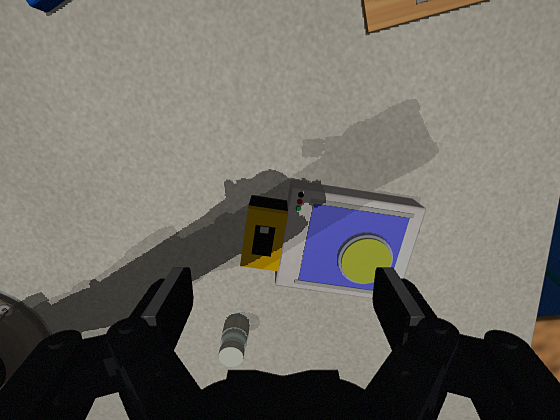

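The wrist view shows the slot mouth at about (263,240) on the yellow block. The arm was still settling, so I'm measuring again now that it is at rest.

Run:
```python
from h import *
c0=cams.get_calibration('wrist'); im=snap('wrist','w_slot2'); c=cams.get_calibration('wrist')
print(np.abs(np.array(c0['extrinsics'])-np.array(c['extrinsics'])).max())
L=[]
for r in finder.place_of('wrist','slot')[:1]: print(r,ray('wrist',r['location'],.064,c))
x0,y0=map(int,proj('wrist',np.array([.532,.18,.064]),c)); print(x0,y0)
hsv=cv2.cvtColor(im,cv2.COLOR_RGB2HSV)
y=cv2.inRange(hsv,(15,120,40),(35,255,255)); roi=np.zeros_like(y); roi[y0-60:y0+60,x0-50:x0+50]=1; y*=roi
n,l,s,_=cv2.connectedComponentsWithStats(y); k=1+np.argmax(s[1:,4]); y=(l==k).astype(np.uint8)*255
cs,h=cv2.findContours(y,cv2.RETR_CCOMP,cv2.CHAIN_APPROX_NONE)
for i,q in enumerate(cs):
    if cv2.contourArea(q)<60: continue
    b=cv2.boxPoints(cv2.minAreaRect(q)); W=np.array([ray('wrist',v,.064,c)[:2] for v in b]); e=np.diff(W,axis=0)[:2]
    print('hole' if h[0][i][3]>=0 else 'outer',b.round(0).tolist(),W.mean(0).round(4),[(round(float(np.linalg.norm(v)),4),round(float(np.degrees(np.arctan2(v[1],v[0]))),1)) for v in e])
delta([.53,.15,.33],-6)
```

```text
0.003829557211276091
{'location': [263.4, 248.4], 'confidence': 0.97} [0.52529779 0.18104374 0.064     ]
268 248
outer [[243.0, 271.0], [252.0, 211.0], [292.0, 217.0], [283.0, 277.0]] [0.5311 0.1863] [(0.0944, 75.4), (0.0553, -14.0)]
hole [[253.0, 260.0], [258.0, 229.0], [280.0, 232.0], [275.0, 264.0]] [0.5299 0.1837] [(0.0494, 75.2), (0.0302, -15.0)]
t 2.08 pos [0.5607 0.2982 0.3291] head -4.5 F [ 0.2  0.7 -0.3] g 0.999
row [-0.751 -0.094 -0.006] [ 0.0008 -0.0006  0.0082]
```

{"name": "jog_arm", "arguments": {"plan": [{"x": -1, "y": -0.03, "z": 0, "wx": 0, "wy": 0, "wz": 0}, {"x": -1, "y": -0.03, "z": 0, "wx": 0, "wy": 0, "wz": 0.01}, {"x": -1, "y": -0.03, "z": 0, "wx": 0, "wy": 0, "wz": 0.01}, {"x": -1, "y": -0.03, "z": 0, "wx": 0, "wy": 0, "wz": 0.01}, {"x": -1, "y": -0.03, "z": 0, "wx": 0, "wy": 0, "wz": 0.01}, {"x": -1, "y": -0.03, "z": 0, "wx": 0, "wy": 0, "wz": 0.01}]}}

```text
t: 2.58
eef_pos: [0.5379, 0.0933, 0.329]
tool_rot: [0.001, 0.747, 0.665, 0.001]
contact_force: [0.1, -0.8, 0.7]
gripper_width: 1.001
```

{"name": "jog_arm", "arguments": {"plan": [{"x": -1, "y": -0.05, "z": 0, "wx": 0, "wy": 0, "wz": 0}, {"x": -1, "y": -0.05, "z": 0, "wx": 0, "wy": 0, "wz": 0}, {"x": -1, "y": -0.05, "z": 0, "wx": 0, "wy": 0, "wz": 0}, {"x": -1, "y": -0.05, "z": 0, "wx": 0, "wy": 0, "wz": 0}, {"x": -1, "y": -0.05, "z": 0, "wx": 0, "wy": 0, "wz": 0}, {"x": -1, "y": -0.05, "z": 0, "wx": 0, "wy": 0, "wz": 0}]}}

```text
t: 3.08
eef_pos: [0.503, -0.1108, 0.3293]
tool_rot: [0.002, 0.749, 0.662, 0.0]
contact_force: [-1.2, -0.5, 0.1]
gripper_width: 1.0
```

Run:
```python
from h import *
delta([.495,-.19,.33],-6)
```

```text
t 3.08 pos [ 0.503  -0.1108  0.3293] head -7.1 F [-1.2 -0.5  0.1] g 1.0
row [-0.398  0.009 -0.003] [ 0.001   0.0006 -0.006 ]
```

Adding extra rows lets the arm settle before the close look.

{"name": "jog_arm", "arguments": {"plan": [{"x": -0.4, "y": 0, "z": 0, "wx": 0, "wy": 0, "wz": 0}, {"x": -0.4, "y": 0, "z": 0, "wx": 0, "wy": 0, "wz": 0}, {"x": -0.4, "y": 0, "z": 0, "wx": 0, "wy": 0, "wz": 0}, {"x": -0.4, "y": 0, "z": 0, "wx": 0, "wy": 0, "wz": 0}, {"x": -0.4, "y": 0, "z": 0, "wx": 0, "wy": 0, "wz": 0}, {"x": -0.4, "y": 0, "z": 0, "wx": 0, "wy": 0, "wz": 0}]}}

```text
t: 3.58
eef_pos: [0.494, -0.1875, 0.3291]
tool_rot: [0.001, 0.748, 0.664, 0.0]
contact_force: [0.9, 1.2, 1.7]
gripper_width: 0.998
```

```bash
cat > am.py <<'E'
from h import *
import sys
c=cams.get_calibration('wrist'); im=snap('wrist',sys.argv[1]); c1=cams.get_calibration('wrist')
print('moved',np.abs(np.array(c['extrinsics'])-np.array(c1['extrinsics'])).max())
for r in finder.place_of('wrist','amber_shield')[:2]: print(r,ray('wrist',r['location'],.02,c).round(4))
hsv=cv2.cvtColor(im,cv2.COLOR_RGB2HSV); m=cv2.inRange(hsv,(3,150,60),(15,255,255))
n,l,s,ce=cv2.connectedComponentsWithStats(m)
for k in range(1,n):
    if s[k,4]>40:
        b=cv2.boxPoints(cv2.minAreaRect(np.argwhere(l==k)[:,::-1].astype(np.float32)))
        W=np.array([ray('wrist',v,.148,c)[:2] for v in b]); print(s[k],b.round(0).tolist(),W.round(4).tolist())
E
python3 am.py w_amber
```

```text
moved 0.00018346743717012615
{'location': [289.0, 222.1], 'confidence': 0.59} [ 0.4929 -0.2849  0.02  ]
[282 216  17  65 603] [[281.0, 280.0], [283.0, 216.0], [299.0, 216.0], [297.0, 280.0]] [[0.4789, -0.3051], [0.4902, -0.226], [0.5074, -0.2285], [0.4974, -0.3079]]
[293 216   5  20  55] [[292.0, 235.0], [293.0, 216.0], [297.0, 216.0], [296.0, 235.0]] [[0.4977, -0.2496], [0.5014, -0.2272], [0.5055, -0.228], [0.5019, -0.2504]]
```

View pics/w_amber.png

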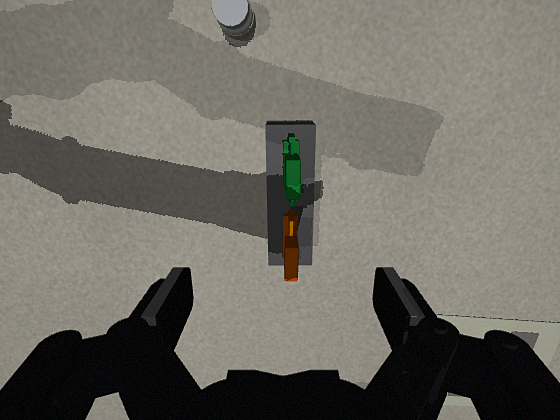

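Run:
```python
from h import *
from scipy.optimize import minimize
c=cams.get_calibration('wrist'); im=cv2.imread('pics/w_amber.png'); hsv=cv2.cvtColor(im,cv2.COLOR_BGR2HSV)
boxes=[(20,64,40,52),(7,80,52,92),(16,44,92,128)]
def mask(P,cal,cam):
    x,y,a=P; m=np.zeros(im.shape[:2],np.uint8); Rz=np.array([[np.cos(a),-np.sin(a)],[np.sin(a),np.cos(a)]])
    for tx,wy,z0,z1 in boxes:
        q=np.array([proj(cam,np.array([*(Rz@[sx*tx/2e3,sy*wy/2e3]+[x,y]),.02+z/1e3]),cal) for sx in(-1,1) for sy in(-1,1) for z in(z0,z1)])
        cv2.fillConvexPoly(m,cv2.convexHull((q*16).round().astype(np.int32)),255,cv2.LINE_AA,4)
    return m.astype(float)/255
def fit(f,cam,cal,lo,hi,roi,P0):
    i=cv2.imread(f'pics/{f}.png'); h=cv2.cvtColor(i,cv2.COLOR_BGR2HSV); t=cv2.inRange(h,lo,hi); z=np.zeros_like(t); z[roi]=t[roi]
    T=cv2.morphologyEx(z,cv2.MORPH_CLOSE,np.ones((5,5),np.uint8)).astype(float)/255
    S=np.array([.005,.005,.05]); r=min((minimize(lambda u:np.abs(mask(P0+u*S,cal,cam)-T).sum(),s,method='Nelder-Mead',options=dict(initial_simplex=np.array(s)+np.vstack([np.zeros(3),np.eye(3)]))) for s in([0,0,0],[1,-1,1],[-1,1,-1.])),key=lambda r:r.fun)
    P=P0+r.x*S; print(f,P[:2].round(4),np.degrees(P[2]).round(1),'err',r.fun.round(0),'of',T.sum())
P0=np.array([.492,-.288,-.11]); a=((3,100,30),(18,255,255)); g=((45,100,20),(80,255,255))
fit('w_amber','wrist',c,*a,(slice(190,300),slice(260,320)),P0)
fit('top0','top',cams.get_calibration('top'),*a,(slice(200,300),slice(360,520)),P0)
fit('scene0','scene',cams.get_calibration('scene'),*a,(slice(180,260),slice(100,220)),P0)
fit('w_amber','wrist',c,*g,(slice(110,230),slice(260,320)),np.array([.505,-.19,-.11]))
fit('top0','top',cams.get_calibration('top'),*g,(slice(200,300),slice(360,520)),np.array([.505,-.19,-.11]))
```

```text
w_amber [ 0.4921 -0.2867] -6.5 err 113.0 of 1047.0
top0 [ 0.492  -0.2869] -4.3 err 126.0 of 674.0
scene0 [ 0.4935 -0.2874] -5.0 err 136.0 of 1096.0
w_amber [ 0.5048 -0.1885] -4.8 err 115.0 of 1090.0
top0 [ 0.5057 -0.1914] 1.5 err 311.0 of 399.0
```

Three views agree: amber is at (0.492, −0.287) with yaw about −6°. Going above it now.

Run:
```python
from h import *
delta([.4922,-.287,.20],-6)
```

```text
t 3.68 pos [ 0.4938 -0.1879  0.3292] head -6.9 F [ 0.   0.  -0.4] g 1.001
row [-0.492  0.049  0.647] [ 0.0008  0.0005 -0.0047]
```

{"name": "jog_arm", "arguments": {"plan": [{"x": -0.49, "y": 0.05, "z": 0.2, "wx": 0, "wy": 0, "wz": -0.005}, {"x": -0.49, "y": 0.05, "z": 0.2, "wx": 0, "wy": 0, "wz": -0.005}, {"x": -0.49, "y": 0.05, "z": 0.4, "wx": 0, "wy": 0, "wz": -0.005}, {"x": -0.49, "y": 0.05, "z": 0.65, "wx": 0, "wy": 0, "wz": -0.005}, {"x": -0.49, "y": 0.05, "z": 0.65, "wx": 0, "wy": 0, "wz": -0.005}, {"x": -0.49, "y": 0.05, "z": 0.65, "wx": 0, "wy": 0, "wz": -0.005}, {"x": -0.49, "y": 0.05, "z": 0.65, "wx": 0, "wy": 0, "wz": -0.005}, {"x": -0.49, "y": 0.05, "z": 0.65, "wx": 0, "wy": 0, "wz": -0.005}]}}

```text
t: 4.35
eef_pos: [0.4938, -0.2864, 0.201]
tool_rot: [0.002, 0.742, 0.67, 0.001]
contact_force: [-0.6, 0.5, 0.9]
gripper_width: 1.002
```

Run:
```python
from h import *
delta([.4922,-.287,.115],-6)
```

```text
t 4.35 pos [ 0.4938 -0.2864  0.201 ] head -5.9 F [-0.6  0.5  0.9] g 1.002
row [-0.003 -0.01   0.43 ] [0.0016 0.0006 0.0008]
```

{"name": "jog_arm", "arguments": {"plan": [{"x": 0, "y": -0.01, "z": 0.15, "wx": 0, "wy": 0, "wz": 0}, {"x": 0, "y": -0.01, "z": 0.3, "wx": 0, "wy": 0, "wz": 0}, {"x": 0, "y": -0.01, "z": 0.43, "wx": 0.0015, "wy": 0, "wz": 0}, {"x": 0, "y": -0.01, "z": 0.43, "wx": 0.0015, "wy": 0, "wz": 0}, {"x": 0, "y": -0.01, "z": 0.43, "wx": 0.0015, "wy": 0, "wz": 0}, {"x": 0, "y": -0.01, "z": 0.43, "wx": 0.0015, "wy": 0, "wz": 0}, {"x": 0, "y": -0.01, "z": 0.43, "wx": 0.0015, "wy": 0, "wz": 0}]}}

```text
t: 4.93
eef_pos: [0.4939, -0.2872, 0.1175]
tool_rot: [0.003, 0.742, 0.67, 0.0]
contact_force: [0.9, 0.1, 0.3]
gripper_width: 0.999
```

Run:
```python
from h import *
delta([.4922,-.287,.115],-6)
for n in ['scene']: cv2.imwrite('pics/s1.png',cv2.resize(snap(n,n+'1')[150:290,80:260,::-1],None,fx=3,fy=3))
```

```text
t 4.93 pos [ 0.4939 -0.2872  0.1175] head -5.9 F [0.9 0.1 0.3] g 0.999
row [ 0.    -0.008  0.012] [0.0014 0.001  0.0008]
```

View pics/s1.png

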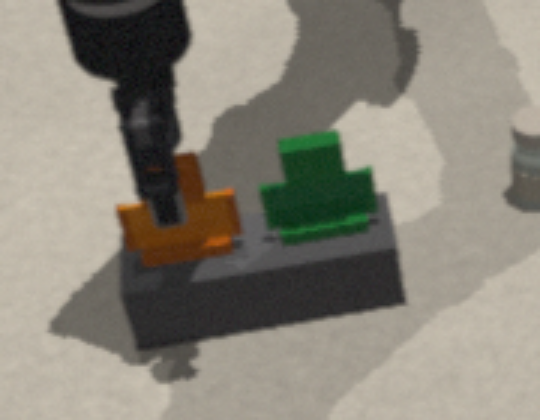

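The crop shows the near finger in front of the amber grip block at crop position (168,190), well clear of green. Closing now.

{"name": "jog_arm", "arguments": {"plan": [{"x": 0, "y": 0, "z": 0, "wx": 0, "wy": 0, "wz": 0}, {"x": 0, "y": 0, "z": 0, "wx": 0, "wy": 0, "wz": 0}, {"x": 0, "y": 0, "z": 0, "wx": 0, "wy": 0, "wz": 0}, {"x": 0, "y": 0, "z": 0, "wx": 0, "wy": 0, "wz": 0}, {"x": 0, "y": 0, "z": 0, "wx": 0, "wy": 0, "wz": 0}, {"x": 0, "y": 0, "z": 0, "wx": 0, "wy": 0, "wz": 0}, {"x": 0, "y": 0, "z": 0, "wx": 0, "wy": 0, "wz": 0}, {"x": 0, "y": 0, "z": 0, "wx": 0, "wy": 0, "wz": 0}, {"x": 0, "y": 0, "z": 0, "wx": 0, "wy": 0, "wz": 0}, {"x": 0, "y": 0, "z": 0, "wx": 0, "wy": 0, "wz": 0}], "hand": -1, "grip_force": 40}}

```text
t: 5.82
eef_pos: [0.4935, -0.2871, 0.1171]
tool_rot: [0.002, 0.742, 0.67, 0.0]
contact_force: [-1.2, -0.1, 0.2]
gripper_width: 0.181
```

Gripped at an opening of 0.181, about 15–16 mm. Lifting straight up.

{"name": "jog_arm", "arguments": {"plan": [{"x": 0, "y": 0, "z": -0.08, "wx": 0, "wy": 0, "wz": 0}, {"x": 0, "y": 0, "z": -0.16, "wx": 0, "wy": 0, "wz": 0}, {"x": 0, "y": 0, "z": -0.24, "wx": 0, "wy": 0, "wz": 0}, {"x": 0, "y": 0, "z": -0.32, "wx": 0, "wy": 0, "wz": 0}, {"x": 0, "y": 0, "z": -0.4, "wx": 0, "wy": 0, "wz": 0}, {"x": 0, "y": 0, "z": -0.5, "wx": 0, "wy": 0, "wz": 0}, {"x": 0, "y": 0, "z": -0.6, "wx": 0, "wy": 0, "wz": 0}, {"x": 0, "y": 0, "z": -0.6, "wx": 0, "wy": 0, "wz": 0}, {"x": 0, "y": 0, "z": -0.6, "wx": 0, "wy": 0, "wz": 0}, {"x": 0, "y": 0, "z": -0.6, "wx": 0, "wy": 0, "wz": 0}, {"x": 0, "y": 0, "z": -0.6, "wx": 0, "wy": 0, "wz": 0}]}}

```text
t: 6.73
eef_pos: [0.4925, -0.2861, 0.2359]
tool_rot: [0.001, 0.742, 0.67, -0.0]
contact_force: [-0.0, -0.3, -0.5]
gripper_width: 0.179
```

Run:
```python
from h import *
delta([.51,-.09,.237],-6)
cv2.imwrite('pics/s2.png',cv2.resize(snap('scene','scene2')[100:290,80:280,::-1],None,fx=3,fy=3))
```

```text
t 6.73 pos [ 0.4925 -0.2861  0.2359] head -5.9 F [-0.  -0.3 -0.5] g 0.179
row [ 0.984 -0.013 -0.008] [0.0005 0.0007 0.0008]
```

View pics/s2.png

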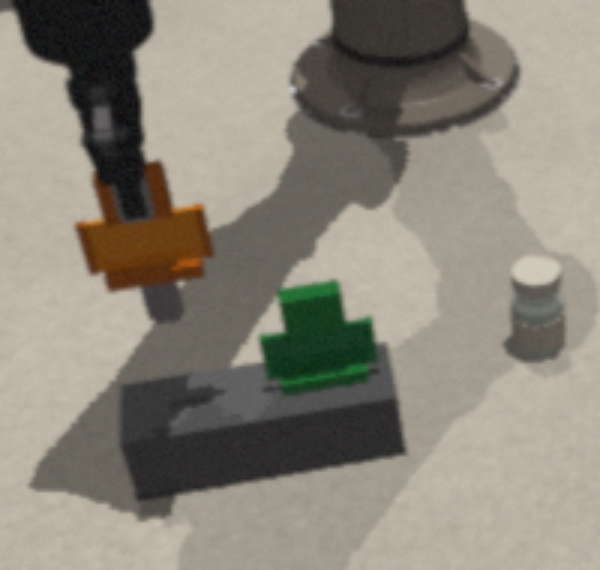

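The amber shield hangs cleanly, with its tongue at crop position (165,300), and green is still in place. Its tongue end is at about 0.139 m and green's top is at 0.148 m, so I'll raise it another 60 mm before crossing.

{"name": "jog_arm", "arguments": {"plan": [{"x": 0, "y": 0, "z": -0.15, "wx": 0, "wy": 0, "wz": 0}, {"x": 0, "y": 0, "z": -0.3, "wx": 0, "wy": 0, "wz": 0}, {"x": 0, "y": 0, "z": -0.3, "wx": 0, "wy": 0, "wz": 0}, {"x": 0, "y": 0, "z": -0.3, "wx": 0, "wy": 0, "wz": 0}, {"x": 0.15, "y": 0, "z": -0.3, "wx": 0, "wy": 0, "wz": 0}, {"x": 0.3, "y": 0, "z": -0.3, "wx": 0, "wy": 0, "wz": 0}, {"x": 0.45, "y": 0, "z": -0.3, "wx": 0, "wy": 0, "wz": 0.01}, {"x": 0.6, "y": 0, "z": -0.3, "wx": 0, "wy": 0, "wz": 0.02}, {"x": 0.75, "y": 0, "z": -0.3, "wx": 0, "wy": 0, "wz": 0.03}, {"x": 0.9, "y": 0, "z": -0.3, "wx": 0, "wy": 0, "wz": 0.04}, {"x": 1, "y": 0, "z": -0.3, "wx": 0, "wy": 0, "wz": 0.05}]}}

```text
t: 7.7
eef_pos: [0.512, -0.0834, 0.2936]
tool_rot: [0.0, 0.792, 0.61, -0.001]
contact_force: [-0.3, 0.2, -1.3]
gripper_width: 0.182
```

Run:
```python
from h import *
delta([.53,.09,.28],-15.5)
```

```text
t 7.7 pos [ 0.512  -0.0834  0.2936] head -14.8 F [-0.3  0.2 -1.3] g 0.182
row [ 0.862 -0.134  0.066] [-0.0004  0.0006  0.0041]
```

{"name": "jog_arm", "arguments": {"plan": [{"x": 0.15, "y": -0.02, "z": 0, "wx": 0, "wy": 0, "wz": 0.004}, {"x": 0.3, "y": -0.05, "z": 0, "wx": 0, "wy": 0, "wz": 0.004}, {"x": 0.45, "y": -0.08, "z": 0, "wx": 0, "wy": 0, "wz": 0.004}, {"x": 0.6, "y": -0.1, "z": 0, "wx": 0, "wy": 0, "wz": 0.004}, {"x": 0.75, "y": -0.12, "z": 0, "wx": 0, "wy": 0, "wz": 0.004}, {"x": 0.86, "y": -0.13, "z": 0, "wx": 0, "wy": 0, "wz": 0.004}, {"x": 0.86, "y": -0.13, "z": 0, "wx": 0, "wy": 0, "wz": 0.004}, {"x": 0.86, "y": -0.13, "z": 0, "wx": 0, "wy": 0, "wz": 0.004}]}}

```text
t: 8.37
eef_pos: [0.5298, 0.0909, 0.2914]
tool_rot: [-0.0, 0.795, 0.607, -0.003]
contact_force: [0.7, -0.7, -1.4]
gripper_width: 0.181
```

Run:
```python
from h import *
delta([.5305,.180,.21],-15.5)
```

```text
t 8.37 pos [0.5298 0.0909 0.2914] head -15.3 F [ 0.7 -0.7 -1.4] g 0.181
row [ 0.432 -0.113  0.405] [-0.0012  0.0013  0.0011]
```

{"name": "jog_arm", "arguments": {"plan": [{"x": 0.15, "y": -0.04, "z": 0, "wx": 0, "wy": 0, "wz": 0}, {"x": 0.3, "y": -0.08, "z": 0, "wx": 0, "wy": 0, "wz": 0}, {"x": 0.43, "y": -0.11, "z": 0.1, "wx": 0, "wy": 0, "wz": 0}, {"x": 0.43, "y": -0.11, "z": 0.25, "wx": 0, "wy": 0, "wz": 0}, {"x": 0.43, "y": -0.11, "z": 0.4, "wx": 0, "wy": 0, "wz": 0}, {"x": 0.43, "y": -0.11, "z": 0.45, "wx": -0.001, "wy": 0.001, "wz": 0}, {"x": 0.43, "y": -0.11, "z": 0.45, "wx": -0.001, "wy": 0.001, "wz": 0}, {"x": 0.43, "y": -0.11, "z": 0.45, "wx": -0.001, "wy": 0.001, "wz": 0}, {"x": 0.43, "y": -0.11, "z": 0.45, "wx": -0.001, "wy": 0.001, "wz": 0}]}}

```text
t: 9.12
eef_pos: [0.5316, 0.1786, 0.2019]
tool_rot: [0.0, 0.795, 0.606, -0.0]
contact_force: [-0.7, -0.6, -0.1]
gripper_width: 0.184
```

Run:
```python
from h import *
delta([.5305,.180,.1],-15.5)
t=snap('top','top3'); s=snap('scene','scene3'); w=snap('wrist','w3')
for n in('top','scene','wrist'):
    if n!='wrist':
        for k,z in(('amber_shield',.104),('slot',.064)):
            for r in finder.place_of(n,k)[:1]: print(n,k,r,ray(n,r['location'],z)[:2])
f=lambda a:cv2.resize(a,(400,300))[:,:,::-1]
cv2.imwrite('pics/m3.png',np.vstack([np.hstack([f(t[160:295,105:285]),f(s[100:265,260:480])]),np.hstack([f(w[200:410,140:420]),f(w)])]))
```

```text
t 9.12 pos [0.5316 0.1786 0.2019] head -15.4 F [-0.7 -0.6 -0.1] g 0.184
row [ 0.006 -0.007  0.51 ] [0.0001 0.0002 0.0007]
top amber_shield {'location': [188.4, 231.5], 'confidence': 0.94} [0.53059644 0.18033855]
top slot {'location': [195.1, 231.2], 'confidence': 0.96} [0.53421982 0.1778854 ]
scene amber_shield {'location': [343.5, 180.9], 'confidence': 0.87} [0.53038817 0.1832491 ]
scene slot {'location': [340.3, 192.2], 'confidence': 0.89} [0.52255915 0.18237254]
```

View pics/m3.png

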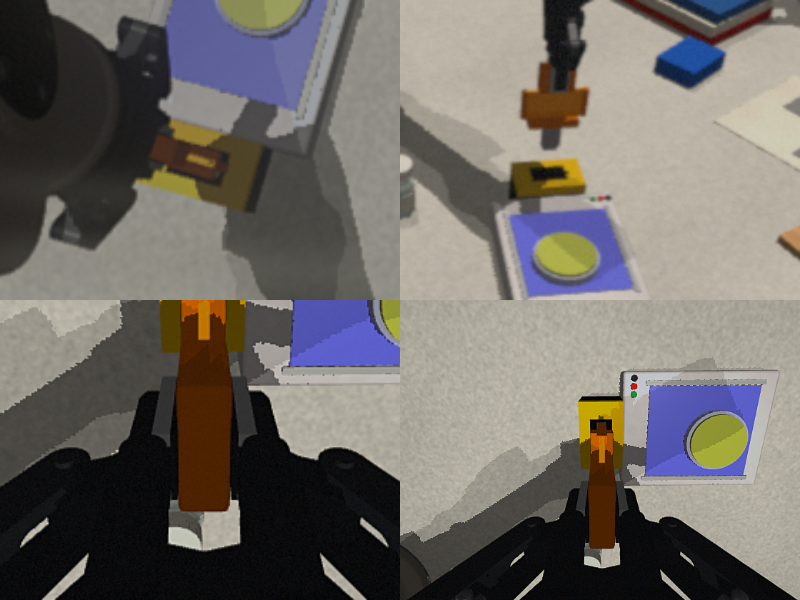

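The montage shows the tongue hanging over the slot and lined up with it from all three views. Lowering slowly.

{"name": "jog_arm", "arguments": {"plan": [{"x": 0, "y": 0, "z": 0.06, "wx": 0, "wy": 0, "wz": 0}, {"x": 0, "y": 0, "z": 0.1, "wx": 0, "wy": 0, "wz": 0}, {"x": 0, "y": 0, "z": 0.13, "wx": 0, "wy": 0, "wz": 0}, {"x": 0, "y": 0, "z": 0.16, "wx": 0, "wy": 0, "wz": 0}, {"x": 0, "y": 0, "z": 0.19, "wx": 0, "wy": 0, "wz": 0}, {"x": 0, "y": 0, "z": 0.22, "wx": 0, "wy": 0, "wz": 0}, {"x": 0, "y": 0, "z": 0.25, "wx": 0, "wy": 0, "wz": 0}, {"x": 0, "y": 0, "z": 0.27, "wx": 0, "wy": 0, "wz": 0}, {"x": 0, "y": 0, "z": 0.27, "wx": 0, "wy": 0, "wz": 0}, {"x": 0, "y": 0, "z": 0.27, "wx": 0, "wy": 0, "wz": 0}]}}

```text
t: 10.3
eef_pos: [0.531, 0.1794, 0.1474]
tool_rot: [0.0, 0.795, 0.607, -0.0]
contact_force: [1.0, 0.0, -0.6]
gripper_width: 0.18
```

No contact force with the tongue about 14 mm into the mouth, so I'm continuing down.

{"name": "jog_arm", "arguments": {"plan": [{"x": 0, "y": 0, "z": 0.02, "wx": 0, "wy": 0, "wz": 0}, {"x": 0, "y": 0, "z": 0.035, "wx": 0, "wy": 0, "wz": 0}, {"x": 0, "y": 0, "z": 0.05, "wx": 0, "wy": 0, "wz": 0}, {"x": 0, "y": 0, "z": 0.065, "wx": 0, "wy": 0, "wz": 0}, {"x": 0, "y": 0, "z": 0.08, "wx": 0, "wy": 0, "wz": 0}, {"x": 0, "y": 0, "z": 0.095, "wx": 0, "wy": 0, "wz": 0}, {"x": 0, "y": 0, "z": 0.11, "wx": 0, "wy": 0, "wz": 0}, {"x": 0, "y": 0, "z": 0.12, "wx": 0, "wy": 0, "wz": 0}, {"x": 0, "y": 0, "z": 0.125, "wx": 0, "wy": 0, "wz": 0}, {"x": 0, "y": 0, "z": 0.125, "wx": 0, "wy": 0, "wz": 0}, {"x": 0, "y": 0, "z": 0.125, "wx": 0, "wy": 0, "wz": 0}]}}

```text
t: 11.22
eef_pos: [0.531, 0.1794, 0.1225]
tool_rot: [0.0, 0.795, 0.607, -0.0]
contact_force: [0.4, -0.1, -1.3]
gripper_width: 0.178
```

{"name": "jog_arm", "arguments": {"plan": [{"x": 0, "y": 0, "z": 0.005, "wx": 0, "wy": 0, "wz": 0}, {"x": 0, "y": 0, "z": 0.01, "wx": 0, "wy": 0, "wz": 0}, {"x": 0, "y": 0, "z": 0.013, "wx": 0, "wy": 0, "wz": 0}, {"x": 0, "y": 0, "z": 0.013, "wx": 0, "wy": 0, "wz": 0}, {"x": 0, "y": 0, "z": 0.013, "wx": 0, "wy": 0, "wz": 0}]}}

```text
t: 11.63
eef_pos: [0.5314, 0.1796, 0.1211]
tool_rot: [-0.0, 0.795, 0.607, 0.0]
contact_force: [-3.2, -0.6, 9.4]
gripper_width: 0.179
```

Run:
```python
from h import *
delta([.5305,.180,.1205],-15.5)
t=snap('top','top4'); s=snap('scene','scene4'); 
cv2.imwrite('pics/m4.png',cv2.resize(s[120:240,280:420],(700,600))[:,:,::-1])
```

```text
t 11.63 pos [0.5314 0.1796 0.1211] head -15.3 F [-3.2 -0.6  9.4] g 0.179
row [ 0.001 -0.005  0.003] [ 0.     -0.0002  0.0011]
```

View pics/m4.png

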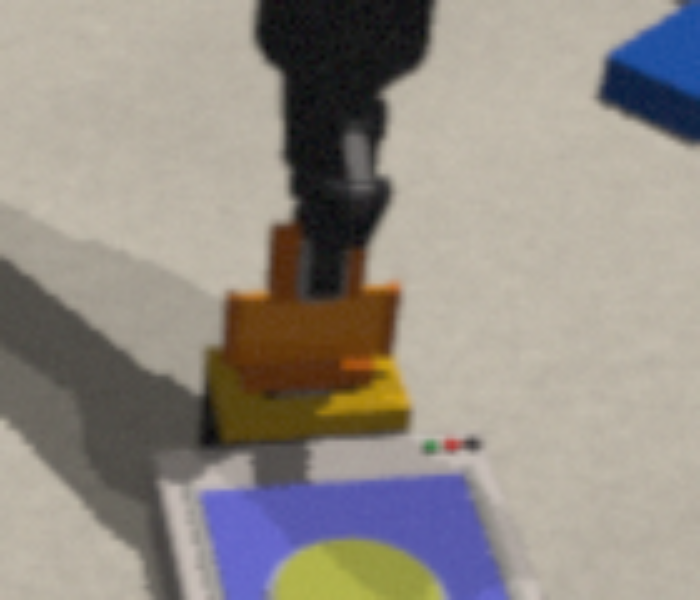

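The crossbar rests on the yellow rim, and a 9.4 N upward reaction appeared at the expected height of 0.121 m. Releasing.

{"name": "jog_arm", "arguments": {"plan": [{"x": 0, "y": 0, "z": 0, "wx": 0, "wy": 0, "wz": 0}, {"x": 0, "y": 0, "z": 0, "wx": 0, "wy": 0, "wz": 0}, {"x": 0, "y": 0, "z": 0, "wx": 0, "wy": 0, "wz": 0}, {"x": 0, "y": 0, "z": 0, "wx": 0, "wy": 0, "wz": 0}, {"x": 0, "y": 0, "z": 0, "wx": 0, "wy": 0, "wz": 0}, {"x": 0, "y": 0, "z": 0, "wx": 0, "wy": 0, "wz": 0}, {"x": 0, "y": 0, "z": 0, "wx": 0, "wy": 0, "wz": 0}, {"x": 0, "y": 0, "z": 0, "wx": 0, "wy": 0, "wz": 0}], "hand": 1}}

```text
t: 12.4
eef_pos: [0.5314, 0.1796, 0.121]
tool_rot: [-0.0, 0.795, 0.607, 0.0]
contact_force: [-0.8, 0.5, -0.3]
gripper_width: 1.005
```

{"name": "jog_arm", "arguments": {"plan": [{"x": 0, "y": 0, "z": -0.08, "wx": 0, "wy": 0, "wz": 0}, {"x": 0, "y": 0, "z": -0.16, "wx": 0, "wy": 0, "wz": 0}, {"x": 0, "y": 0, "z": -0.3, "wx": 0, "wy": 0, "wz": 0}, {"x": 0, "y": 0, "z": -0.45, "wx": 0, "wy": 0, "wz": 0}, {"x": 0, "y": 0, "z": -0.6, "wx": 0, "wy": 0, "wz": 0}, {"x": 0, "y": 0, "z": -0.75, "wx": 0, "wy": 0, "wz": 0}, {"x": 0, "y": 0, "z": -0.75, "wx": 0, "wy": 0, "wz": 0}, {"x": 0, "y": 0, "z": -0.75, "wx": 0, "wy": 0, "wz": 0}, {"x": 0, "y": 0, "z": -0.75, "wx": 0, "wy": 0, "wz": 0}]}}

```text
t: 13.15
eef_pos: [0.5309, 0.1795, 0.2704]
tool_rot: [-0.0, 0.795, 0.607, -0.0]
contact_force: [-0.3, -0.1, -0.2]
gripper_width: 1.001
```

Run:
```python
from h import *
delta([.5305,.180,.27],-15.5)
zs=dict(amber_shield=.024,green_shield=.02,slot=.064,dish=.05,jar=0)
ims=[]
for n in('top','scene'):
    ims.append(snap(n,n+'5'))
    for k,z in zs.items():
        for r in finder.place_of(n,k)[:1]: print(n,k,r['confidence'],r['location'],ray(n,r['location'],z)[:2].round(4))
f=lambda a:cv2.resize(a,(400,300))[:,:,::-1]
cv2.imwrite('pics/m5.png',np.hstack([f(ims[0][160:295,105:285]),f(ims[1][100:280,110:400])]))
```

```text
t 13.15 pos [0.5309 0.1795 0.2704] head -15.3 F [-0.3 -0.1 -0.2] g 1.001
row [ 0.002 -0.003  0.002] [-0.0002 -0.      0.0011]
top amber_shield 0.66 [201.0, 234.9] [0.5304 0.1754]
top green_shield 0.84 [398.0, 249.0] [ 0.5072 -0.1933]
top slot 0.97 [195.5, 231.3] [0.534  0.1772]
scene amber_shield 0.72 [340.5, 210.9] [0.5448 0.1757]
scene green_shield 0.77 [189.6, 239.4] [ 0.5076 -0.1903]
scene slot 0.81 [340.4, 194.5] [0.5306 0.1787]
scene dish 0.95 [349.8, 244.8] [0.6785 0.1305]
scene jar 0.98 [259.4, 213.9] [ 0.4595 -0.0052]
```

View pics/m5.png

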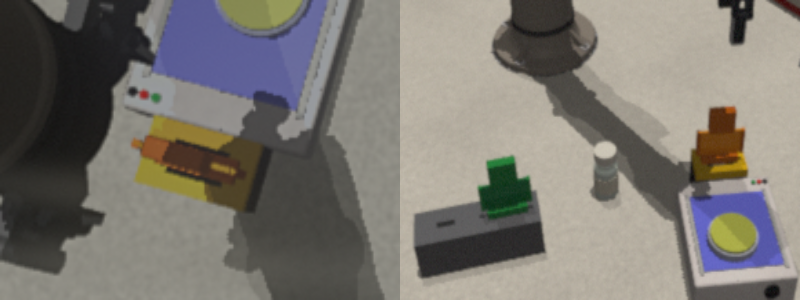

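The amber shield stands upright and home in the slot, with the gripper clear above it. Green, dish and jar are where they started. Handing in.

```bash
python3 -c "
from station import bot; print(bot.hand_in())"
```

```text
the job is handed in; nothing more can be done
None
```

I moved the amber shield from the rack into the interlock slot, released it once it was home, and handed the job in at about 13.3 s of the 48 s. The hand-in reports no verdict.

- **Seating:** while still gripped, the shield met a 9.4 N upward reaction with the tool at 0.121 m, the height I expected for the crossbar on the rim. I opened the fingers only after that and backed off straight up. The tool force then read close to zero.
- **Final pictures:** the top and scene views show the shield upright and in line in the slot, with the gripper clear.
- **Other objects:** green shield, dish and jar were found within about 1 cm of their first measured positions, which is about the detector's scatter. The top view gave no result for the dish and jar on the last look, so those two rest on the scene camera and the picture.
- **Disagreement:** the scene detector placed the shield's hidden tongue end about 15 mm from the slot centre (confidence 0.72). The top view (about 4 mm), the released tool position (about 1 mm) and the picture all contradict this, so I treated it as detector error.

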